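# Switch the bench fume extraction over to the round inlet

## Task

Switch the bench fume extraction over from the square inlet to the round one: draw the round inlet's slide gate out of shut to its half-open stop, where it clicks in, and then slide the square inlet's gate fully shut until it clicks home. Open the round gate before you shut the square one, so that the fan never pulls against two shut gates, and leave the tools and supplies on the bench and on the unit where they are.

Things in the scene. Friction and masses are not known exactly. Their poses are not given: they have to be found in the camera images.
- plenum: Grey sheet-steel extraction box fixed on the bench, 310 (x) x 440 (y) x 105 mm high, outlet duct on its far (+x) side. Origin: centre of its underside; its flat top (deck) is 105 mm above; its x axis points away from the robot's side, z up. Two inlets stand on the deck side by side, 220 mm apart in y, at x = +60 mm; which is left and which right varies.
- round_unit: Round inlet: slide-gate frame with a round steel bell mouth, 110 mm across, top 62 mm above the deck, bore 76 mm. Origin: bore axis at deck height; axes as the plenum's. Flange and mouth end at x = -55 mm. Side guides 15 mm high, 122 mm over both, x = -145 to +60 mm; at the left one a spring plunger 24 mm wide, 18 mm high, from y = +53 to +90 at x = -85 mm.
- square_unit: Square inlet: the same gate frame and plunger, but with a square steel mouth, 104 mm across its turned-out lip, top 62 mm above the deck, opening 78 mm. Origin and axes as for the round inlet.
- round_gate (a joint): Slide of the round inlet's gate plate, m: 0 shut, 0.040 half-open stop, 0.080 fully open stop; grows towards the robot (-x of plenum). A spring ball in the plate's scalloped edge holds it at each stop: leaving one takes about 6 N, easing off to none midway (0.020, 0.060), beyond which it snaps by itself to within 1 mm of the next stop. Starts shut. Plate 96 mm wide, its top 8 mm above the deck.
- square_gate (a joint): The same slide for the square inlet's gate plate, with the same three stops: 0 = shut, 0.040 = half open, 0.080 = fully open. It starts fully open, so on the way to shut it clicks through half open.
- round_tab (a point): Centre of the upright tab at the near end of the round inlet's plate: 60 mm wide (y), 8 mm thick (x), standing from 8 to 45 mm above the deck; this point is 26.5 mm above the deck and 115 mm on the -x side of the bore axis when shut, and moves with the plate. Axes as the plenum's. When shut, 56 mm are free between tab and bell mouth.
- square_tab (a point): Centre of the same tab on the square inlet's gate plate: 60 x 8 x 37 mm, 26.5 mm above the deck; 115 mm on the robot's side of the opening's axis when shut. Axes as the plenum's.
- tape_roll: Roll of cream masking tape, 84 mm across, 24 mm high, lying on the deck between the two inlets; leave it there. Origin: centre of its underside.
- flux_jar: Small flux jar, 44 mm across, 42 mm high, standing on the deck between the two gate plates; leave it there. Origin: centre of its underside.
- paper_cup: White paper cup, 78 mm across, 95 mm high, on the bench; leave it. Origin: centre of its underside.
- screwdriver: Yellow-handled screwdriver, 210 mm, lying on the bench; leave it.
- solder_reel: Grey solder reel, 62 mm across, 52 mm high, on the bench; leave it. Origin: centre of its underside.
- pliers: Orange-handled pliers, 170 mm, lying on the bench; leave them.

How it is judged:
By the outcome, as a careful person would: the job done as asked, in the order asked, and still so for the second after the job is handed in, with the robot touching nothing.
It also fails if it takes over 54 s, if anything falls off the work surface, if the arm or the gripper's body presses on something with over 40 N, if the wrist force passes 120 N, or if a joint passes its speed limit or range.

## Robot

A 7-joint arm with a two-finger parallel gripper is mounted at the origin on the work surface. World frame = base frame: x ahead of the robot, y to its left, z up, the work surface at z = 0. Lengths are in m, angles in rad, forces in N, time in s.
With the tool pointing down it reaches from about 0.4 to 0.9 m from the base axis. Payload 5.5 kg.
Tool frame: the origin (TCP) lies on the front face of the gripper's body, between the roots of the fingers; the fingertips stand 66 mm ahead of it and the grasp point (between the pads) lies 47 mm ahead of it; z points along the fingers, y is the line along which they close (so a half turn about z gives the same grasp; the last joint's range is limited). The gripper opens to 92 mm and grips with 3 to 60 N. Pads are 19 mm wide; open, the fingers measure 130 mm over their backs; the gripper's body (75 mm by 190 mm) begins 47 mm behind the grasp point.
Start: joints at [-0.933, 0.501, -0.427, 1.55, 0.221, 1.138, -0.21], TCP at [0.238, 0.605, 0.292] pointing down, gripper open.
Joint ranges: [-2.88, 2.88], [-0.31, 2.03], [-1.54, 1.56], [0.2, 2.42], [-1.41, 4.55], [0.19, 2.02], [-2.57, 2.57]. Speed limits (rad/s): [2.57, 2.57, 3.14, 3.14, 3.14, 3.14, 3.14].

## Interface

Orientations are given as a unit quaternion [w, x, y, z].
In Python, from station import * gives the robot as it stands. The module is installed in compiled form; this text tells all that it offers. Calls block until the motion is done:
- move_to(position, orientation): joint-space move of the TCP to a pose.
- servo_line(position, ori=None, velocity=0.15): straight line of the TCP; ori=None keeps the orientation; velocity is the mean speed in m/s.
- move_j(angles): joint-space move.
- grip(opening): finger opening in m; the grip force is fixed at half the most; returns when the fingers have stopped.
- hold(seconds).
- inverse_kinematics(position, orientation): joint angles nearest the present ones, or None.
- sense(): the state.
- get_image(name): name is "scene" or "side" or "wrist"; returns a dict with "color" (384x512x3 uint8, red, green, blue), "fovy" (degrees; the focal length in pixels is half the picture's height over the tangent of half this angle, whatever the lens; pixels are square), "cx", "cy" (the principal point, pixels), "D" ([k1, k2, p1, p2, k3] as OpenCV has them; the pictures are not rectified), "pose" (4x4, takes a point from camera to world coordinates); the wrist camera has in their place "hand_eye" (4x4, takes a point from camera to tool coordinates, whose origin is the TCP and whose axes are the flange's). Camera axes: x right, y up, looking along -z (the intrinsics and any distortion apply to the point x, -y, -z); pixel columns grow to the right and rows downward; lengths in m; the calibration is good to about 2 mm. A picture is of the moment at which its call begins: read the wrist's pose just before it. There is no depth.
A pose or a line that the arm cannot do raises PlanningError and nothing moves.
- hand_in(): hands the job in; it is judged then, once.
Trained networks look in the newest picture that a camera, given by its name, has taken for a name from the list of things; names that differ only in an ending like _2 or _b are one class to them, and where a whole thing is asked for, a point or a joint stands for the part that bears it (a point fixed in the world has none). Each returns a list of dicts, best first, with "confidence" (0 to 1); they miss things now and then, are a little off and sometimes report something else, mostly with a low value. They report only what shows in the picture. A call takes as long as a camera call.
- trace(camera, label): "mask" (384x512 bool, what is visible of it) and "box" ([left, top, width, height] in pixels, round what is visible of it).
- spot_point(camera, label): "centre" ([column, row] in pixels: a listed point, or the origin of a listed thing).
The state is a dict: "time_s": time; "qpos": joint angles; "joint_vel": joint speeds; "joint_torque": joint torques, N m; "position": TCP position; "orientation": TCP orientation; "contact_force": force on the tool from outside, world axes, zero at the start; "wrist_torque": the same for the moment, N m; "gripper_width": finger opening in m; "grasp_force": force on a finger pad.
Only numpy, scipy, OpenCV 4.12 (cv2) and the standard library are available. Lean on these libraries where they do the work, as an engineer would, in place of code of your own. Each camera call takes 0.05 s, during which the arm holds its last target. There are 200 camera calls.

## Working session

There is one attempt and no reset: what is moved stays moved. The work goes in short steps, each a Python script; the robot and the scene stay as the last script left them, time stands still between calls to the robot, and variables do not carry over. Pictures are saved under pics/ and viewed, at most 10 in all, crops included, and the job is handed in when it is done.

```bash
mkdir -p pics; cat > h.py <<'E'
from station import *
import numpy as np, cv2
def ray(im,px,T=None):
    f=im["color"].shape[0]/2/np.tan(np.radians(im["fovy"])/2)
    K=np.array([[f,0,im["cx"]],[0,f,im["cy"]],[0,0,1]])
    u=cv2.undistortPoints(np.array([[px]],float),K,np.array(im["D"],float))[0,0]
    P=np.array(im["pose"]) if T is None else T
    return P[:3,3],P[:3,:3]@np.array([u[0],-u[1],-1])
def atz(im,px,z,T=None):
    o,d=ray(im,px,T); return o+d*(z-o[2])/d[2]
def save(im,n): cv2.imwrite("pics/"+n+".png",im["color"][:,:,::-1])
E
python3 - <<'E'
from h import *
s=sense();print(s["time_s"],s["position"],s["orientation"],s["gripper_width"])
zs={"plenum":0,"round_unit":.105,"square_unit":.105,"round_tab":.1315,"square_tab":.1315,"tape_roll":.105,"flux_jar":.105,"paper_cup":0,"solder_reel":0}
for c in ("scene","side"):
    im=get_image(c);save(im,c)
    for n,z in zs.items():
        r=spot_point(c,n)
        for q in r[:2]: print(c,n,round(q["confidence"],2),np.round(q["centre"]),np.round(atz(im,q["centre"],z),3))
E
cd pics; python3 -c "
import cv2,numpy as np
cv2.imwrite('both.png',cv2.resize(np.vstack([cv2.imread('scene.png'),cv2.imread('side.png')]),(400,600))) "
```

```text
0.0 [0.23779311 0.60432121 0.29115187] [-2.27805259e-04  1.86287480e-01  9.82494772e-01 -9.72773675e-04] 0.0917644310816905
scene plenum 0.84 [269. 208.] [0.596 0.035 0.   ]
scene round_unit 0.9 [305. 166.] [0.631 0.159 0.105]
scene square_unit 0.73 [276. 223.] [ 0.672 -0.055  0.105]
scene round_tab 0.79 [269. 148.] [0.522 0.133 0.131]
scene square_tab 0.94 [209. 192.] [ 0.476 -0.093  0.131]
scene tape_roll 0.55 [296. 194.] [0.666 0.058 0.105]
scene tape_roll 0.26 [240. 175.] [0.499 0.018 0.105]
scene flux_jar 0.7 [237. 173.] [0.487 0.018 0.105]
scene paper_cup 0.66 [269. 100.] [0.33  0.423 0.   ]
scene solder_reel 0.94 [140. 341.] [ 0.558 -0.488  0.   ]
side plenum 0.22 [255. 214.] [0.53  0.048 0.   ]
side round_unit 0.82 [272. 160.] [0.63  0.181 0.105]
side square_unit 0.7 [311. 201.] [ 0.671 -0.071  0.105]
side square_unit 0.5 [247. 166.] [0.54  0.17  0.105]
side round_tab 0.83 [245. 167.] [0.524 0.126 0.131]
side square_tab 0.97 [256. 216.] [ 0.485 -0.12   0.132]
side tape_roll 0.48 [295. 181.] [0.66  0.039 0.105]
side flux_jar 0.68 [240. 198.] [0.474 0.01  0.105]
side paper_cup 0.82 [169. 162.] [0.311 0.441 0.   ]
side solder_reel 0.84 [331. 342.] [ 0.561 -0.49   0.   ]
```

View pics/scene.png

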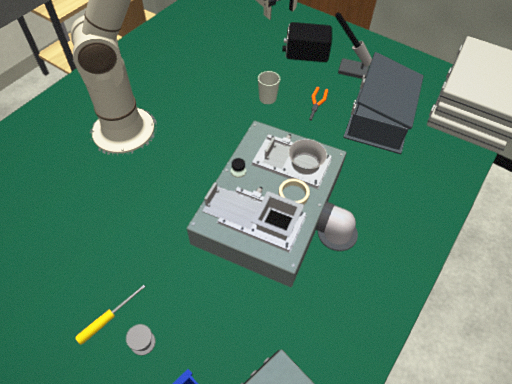

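View pics/side.png

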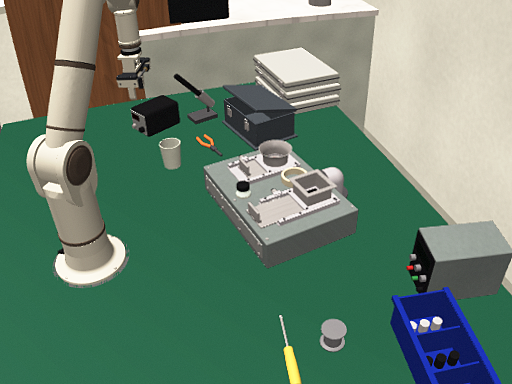

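Round inlet is on the left (far, about (305,160) in the scene picture). The square one is on the right (about (280,215)), and its tab at (209,192) is fully out. The plenum is yawed about 0.2 rad. Next I'll go above and take a wrist look.

```bash
cat >> h.py <<'E'
from scipy.spatial.transform import Rotation as R
def quat(th):
    p=(th+np.pi/2)/2; return np.array([0,np.cos(p),np.sin(p),0])
def wrist():
    s=sense(); im=get_image("wrist"); q=s["orientation"]
    T=np.eye(4);T[:3,:3]=R.from_quat([q[1],q[2],q[3],q[0]]).as_matrix();T[:3,3]=s["position"]
    return im,T@np.array(im["hand_eye"])
E
python3 - <<'E'
from h import *
for th in (.19,.19+np.pi):
    print(th,inverse_kinematics([.52,.12,.45],quat(th)),inverse_kinematics([.5,-.1,.25],quat(th)))
im,T=wrist();print(np.array(im["hand_eye"]).round(3))
th=.19
if inverse_kinematics([.52,.12,.45],quat(th)) is None: th+=np.pi
move_to([.52,.05,.45],quat(th))
im,T=wrist();save(im,"w1")
for n,z in {"round_unit":.105,"square_unit":.105,"round_tab":.1315,"square_tab":.1315,"tape_roll":.105,"flux_jar":.105}.items():
    for q in spot_point("wrist",n)[:2]: print(n,round(q["confidence"],2),np.round(q["centre"]),np.round(atz(im,q["centre"],z,T),3))
print(sense()["time_s"])
E
```

```text
0.19 [-0.17366658  0.14783814 -0.11758527  1.63426005  0.01767053  1.36053253
 -0.10366933] [ 0.00356036  0.27094112  0.16481781  1.95720969 -0.05531969  0.91767885
  0.38610558]
3.331592653589793 None [-0.84259231  0.66851552  1.36270495  1.97978016 -0.73632295  1.12678639
 -2.11494389]
[[ 0.001  0.96   0.28   0.076]
 [ 1.    -0.001 -0.001  0.001]
 [-0.001  0.28  -0.96  -0.092]
 [ 0.     0.     0.     1.   ]]
round_unit 0.78 [355.  95.] [0.628 0.157 0.105]
round_unit 0.61 [273.  94.] [0.524 0.138 0.105]
square_unit 0.89 [346. 252.] [ 0.675 -0.061  0.105]
round_tab 0.6 [274.  94.] [0.523 0.136 0.132]
square_tab 0.76 [210. 258.] [ 0.482 -0.095  0.132]
flux_jar 0.66 [232. 170.] [0.489 0.028 0.105]
3.6917
```

View pics/w1.png

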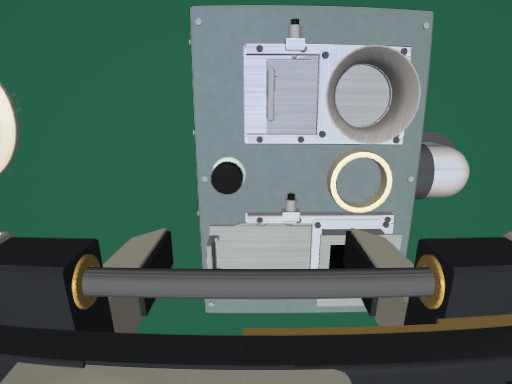

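The wrist view shows the round unit at the top (tab x≈271, rows 68–121, bell mouth at (365,95)), the jar at (228,176), the tape at (360,182) and the square plate at the bottom. The plenum is nearly aligned with the tool. I'll measure the yaw from the edges.

```bash
python3 - <<'E'
from h import *
im,T=wrist()
def yaw(a,b,z,off=0):
    A,B=atz(im,a,z,T),atz(im,b,z,T);d=B-A;print(A.round(4),B.round(4),np.arctan2(d[1],d[0])+off)
yaw((244,45),(410,47),.12); yaw((245,142),(403,143),.12); yaw((197,214+0),(191,12),.105,-np.pi/2); yaw((271,121),(271,68),.15,-np.pi/2); yaw((247,213),(392,215),.12);yaw((191,12),(430,12),.105)
c=cv2.resize(im["color"][20:160,225:425],(800,560),interpolation=cv2.INTER_CUBIC);cv2.imwrite("pics/c1.png",c[:,:,::-1])
E
```

```text
[0.4776 0.1854 0.12  ] [0.6784 0.2261 0.12  ] 0.20006225897402
[0.5002 0.0698 0.12  ] [0.7036 0.1092 0.12  ] 0.1915463852116405
[ 0.4513 -0.0452  0.105 ] [0.4049 0.2144 0.105 ] 0.17691920196327904
[0.5261 0.1039 0.15  ] [0.5143 0.1624 0.15  ] 0.20034065061719075
[ 0.5203 -0.0248  0.12  ] [0.719  0.0101 0.12  ] 0.17412952189748085
[0.4049 0.2144 0.105 ] [0.6991 0.2777 0.105 ] 0.21177398111426332
```

View pics/c1.png

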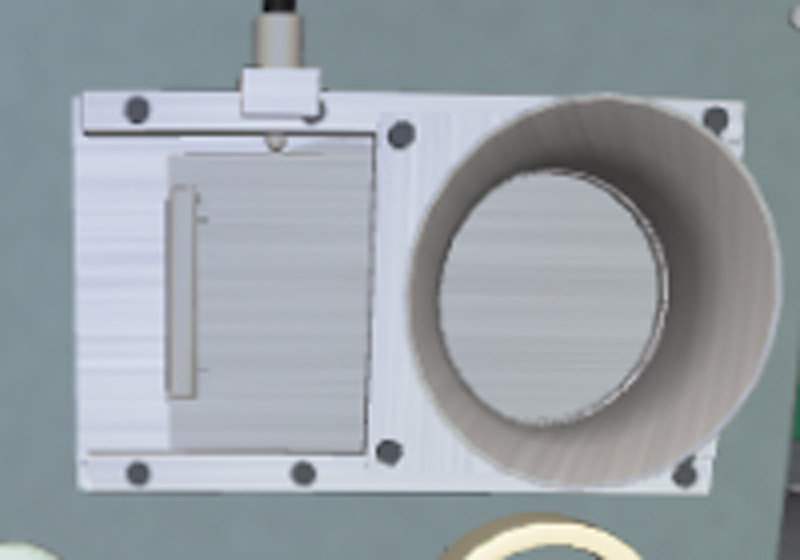

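```bash
cat >> h.py <<'E'
YAW=.192; X=np.array([np.cos(YAW),np.sin(YAW),0]); Q=quat(YAW)
RT=np.array([.5185,.1335,0]); ST=np.array([.4816,-.098,0]); Zg=np.array([0,0,.184]); Zh=np.array([0,0,.27])
def st(t):
    s=sense();print(t,round(s["time_s"],2),"Fx %.1f"%(s["contact_force"]@X),s["contact_force"].round(1),"w %.4f gf %.1f"%(s["gripper_width"],s["grasp_force"]),s["position"].round(4))
E
python3 - <<'E'
from h import *
move_to(RT+Zh,Q); grip(.05)
im,T=wrist();save(im,"w2")
for q in spot_point("wrist","round_tab")[:1]: print(q["confidence"],q["centre"],atz(im,q["centre"],.1315,T))
st("hover")
servo_line(RT+Zg,velocity=.06); st("down")
E
```

```text
0.87 [260.7, 203.8] [0.52081213 0.13540449 0.1315    ]
hover 5.49 Fx 1.0 [ 0.9  0.2 -0.6] w 0.0500 gf 0.0 [0.5185 0.1335 0.2699]
down 7.08 Fx 0.3 [0.2 0.3 0.5] w 0.0500 gf 0.0 [0.5188 0.1336 0.1844]
```

View pics/w2.png

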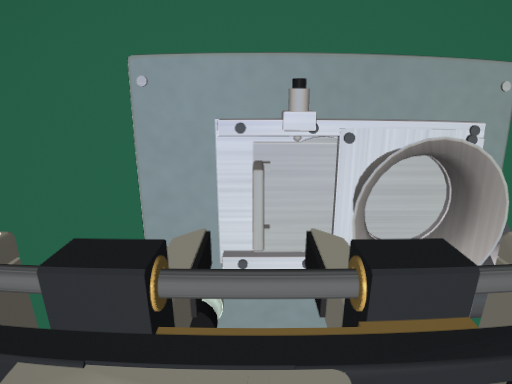

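Tab at (259,205) lies between the fingers, with no contact on the way down. Now grip and draw it out.

```bash
python3 - <<'E'
from h import *
grip(.0); st("grip")
p=sense()["position"].copy()
servo_line(p-.020*X,velocity=.04); st("20")
servo_line(p-.040*X,velocity=.04); st("40")
im,T=wrist()
for q in spot_point("wrist","round_tab")[:1]: print(q["confidence"],q["centre"],atz(im,q["centre"],.1315,T))
E
```

```text
grip 7.82 Fx 0.7 [0.6 0.2 0.2] w 0.0080 gf 30.0 [0.5186 0.1335 0.184 ]
20 8.47 Fx 0.0 [ 0.1 -0.3  0.4] w 0.0076 gf 30.0 [0.4984 0.1295 0.184 ]
40 9.12 Fx 0.6 [ 0.7 -0.7 -1.2] w 0.0076 gf 30.0 [0.4793 0.1258 0.184 ]
0.92 [260.3, 259.4] [0.48079933 0.12660684 0.1315    ]
```

```bash
python3 - <<'E'
from h import *
grip(.045); st("open"); hold(.2)
p=sense()["position"].copy(); p[2]=.27
servo_line(p,velocity=.12)
# look at the round tab from above its half-open place, offset as in the earlier hover
servo_line(RT-.04*X+Zh,velocity=.12); im,T=wrist(); save(im,"w3")
for q in spot_point("wrist","round_tab")[:1]: print(q["confidence"],q["centre"],(atz(im,q["centre"],.1315,T)-RT)@X)
move_to(ST+Zh,Q); im,T=wrist()
for q in spot_point("wrist","square_tab")[:1]: print(q["confidence"],q["centre"],atz(im,q["centre"],.1315,T), (atz(im,q["centre"],.1315,T)-ST)@X)
save(im,"w4")
st("hover sq")
a=np.hstack([cv2.imread("pics/w3.png"),cv2.imread("pics/w4.png")]);cv2.imwrite("pics/w34.png",cv2.resize(a,(800,300)))
E
```

```text
open 10.0 Fx 0.3 [ 0.3 -0.3 -0.4] w 0.0454 gf 0.0 [0.4793 0.1259 0.184 ]
0.63 [262.3, 206.3] -0.036681602020822726
0.91 [256.7, 205.6] [ 0.4816926 -0.0963996  0.1315   ] 0.0003962871984907415
hover sq 12.42 Fx -0.3 [-0.5  0.6  0.6] w 0.0451 gf 0.0 [ 0.4821 -0.0957  0.27  ]
```

View pics/w34.png

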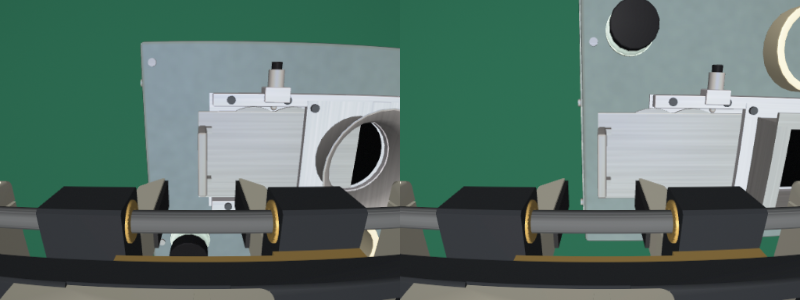

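The left half shows the round gate half open (measured travel 39.3 mm). The right half shows the square tab at about x=602 between the fingers. Now shut the square gate.

```bash
python3 - <<'E'
from h import *
servo_line(ST+Zg,velocity=.07); st("down")
grip(.0); hold(.1); st("grip")
p=sense()["position"].copy()
for d in (.02,.04,.06,.078,.080,.081):
    servo_line(p+d*X,velocity=.05); st(d)
    if sense()["contact_force"]@X<-12: break
grip(.045); hold(.2); st("open")
p=sense()["position"].copy(); p[2]=.27
servo_line(p,velocity=.12); im,T=wrist()
for q in spot_point("wrist","square_tab")[:1]: print(q["confidence"],q["centre"],(atz(im,q["centre"],.1315,T)-ST)@X)
move_to([.52,.05,.45],Q); im,T=wrist(); save(im,"w5"); st("end")
E
```

```text
down 13.79 Fx 0.0 [ 0.1 -0.1  0.7] w 0.0454 gf 0.0 [ 0.482  -0.0981  0.1844]
grip 14.57 Fx 4.6 [ 4.6  0.5 -3.7] w 0.0078 gf 30.0 [ 0.4824 -0.0978  0.1841]
0.02 15.13 Fx 1.2 [ 1.3 -0.5  0.4] w 0.0082 gf 30.0 [ 0.5021 -0.094   0.1841]
0.04 15.68 Fx -0.1 [-0.3  0.6  0.8] w 0.0075 gf 30.0 [ 0.5219 -0.0901  0.1841]
0.06 16.23 Fx 0.8 [ 0.7  0.6 -0.1] w 0.0077 gf 30.0 [ 0.5418 -0.0863  0.1842]
0.078 16.74 Fx 6.3 [ 5.9  2.4 -4.2] w 0.0076 gf 30.0 [ 0.5606 -0.0825  0.1842]
0.08 16.99 Fx 1.4 [ 1.4  0.5 -0.4] w 0.0076 gf 30.0 [ 0.561  -0.0825  0.1841]
0.081 17.24 Fx -2.9 [-3.3  1.6  4.1] w 0.0080 gf 30.0 [ 0.5611 -0.0824  0.1842]
open 18.23 Fx -0.5 [-0.4 -0.8  0.1] w 0.0452 gf 0.0 [ 0.5619 -0.0824  0.1842]
0.57 [255.9, 202.6] 0.08031119974796434
end 20.15 Fx -0.2 [-0.3  0.2 -1. ] w 0.0451 gf 0.0 [0.5198 0.0485 0.448 ]
```

View pics/w5.png

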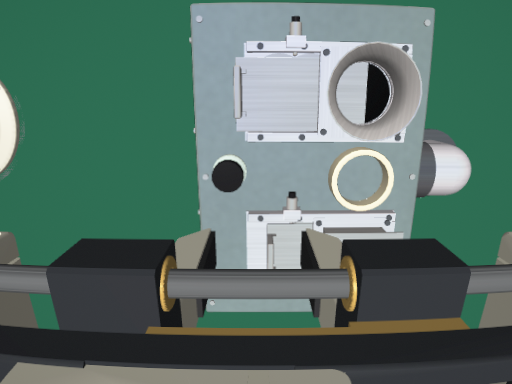

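The round gate is half open (tab at (238,92), bore half dark). The square gate is shut (tab at (270,252), at the hard stop). The jar at (228,176) and the tape at (360,180) haven't moved.

```bash
python3 -c "
from station import *
print(hand_in())"
```

```text
the job is handed in; nothing more can be done
None
```

I opened the round gate to its half-open stop, then slid the square gate fully shut. I didn't touch the tools or supplies, and handed the job in at about 20 s of robot time.

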